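# Thread a needle bar into the rocker frame of a walking-foot sewing machine

## Robot

A 6-joint arm with a two-finger parallel gripper is mounted at the origin on the work surface. World frame = base frame: x ahead of the robot, y to its left, z up, the work surface at z = 0. Lengths are in mm, angles in rad, forces in N, time in s.
With the tool pointing down it reaches from about 350 to 775 mm from the base axis. Payload 7.3 kg.
Tool frame: the origin (TCP) lies midway between the tips of the shut fingers; the grasp point (between the pads) lies 19 mm behind it (arm.grip_point_offset is the distance from the TCP to the grasp point, in mm); z points along the fingers, y is the line along which they close (so a half turn about z gives the same grasp; the last joint's range is limited). The gripper opens to 92 mm and grips with 3 to 60 N. Pads are 19 mm wide; open, the fingers measure 130 mm over their backs; the gripper's body (75 mm by 190 mm) begins 47 mm behind the grasp point.
Start: joints at [1.013, 0.342, 1.524, -0, 1.275, -0.146], TCP at [210.124, 481.137, 226.741] pointing down, gripper open.
Joint ranges: [-2.53, 2.53], [-0.77, 2.02], [0.04, 2.7], [-1, 4.14], [0.28, 2.66], [-3.11, 3.11]. Speed limits (rad/s): [2.57, 2.57, 3.14, 3.14, 3.14, 3.14].

## Interface

Orientations are given as [roll, pitch, yaw] about the fixed x, y, z axes, in that order (R = Rz(yaw) Ry(pitch) Rx(roll)).
In Python, from bench import sensors, read_camera, camera_info, arm, spot_in, regions_of, place_of gives the robot as it stands. The module is installed in compiled form; this text tells all that it offers.
- The arm moves only by the tool step_arm, never from a script. Its argument "increments" is a list of rows, each a list of 4 numbers: the shift along the world's x, y, z in m, then the turn about the world's z in rad. In form: [[x, y, z, roll], ...]. A call has exactly 5 rows; each row shifts and turns the commanded pose from where the row before left it; what a row does not reach is not made up. A row lasts 1/10 s, in which the tool goes at most 50 mm and 8.59 degrees, less where a joint would pass 70% of its speed; a pose out of reach is approached as far as the arm can. A call with a gripper value outside its range is refused whole. "gripper" is the finger opening in m, from 0 to 0.0918, set as the call begins (left out, the last holds). The fingers move at their own pace and stop on an object; "newtons" is the grip in N (left out, the last holds). Time passes only in rows, so rows that do not move let the fingers close, or fill a call up. It gives the time, the measured TCP pose, the force, the opening and the grip force at its end, in the units of the state.
- sensors.observe(): the state, without advancing time (a new reading comes with each control period).
- read_camera(name): name is "scene" or "top" or "wrist"; returns (picture, depth): 400x640x3 uint8, red, green, blue; 400x640 float32, mm along the optical axis (not along the pixel's ray), 0 where there is no reading.
- camera_info(name): a dict with "K" (3x3 intrinsics, pixels), "dist" ([k1, k2, p1, p2, k3] as OpenCV has them; the pictures are not rectified), "origin" and "attitude" of the camera in the world; the wrist camera has in their place "tool_from_camera" (4x4, takes a point from camera to tool coordinates, whose origin is the TCP and whose axes are the flange's). Camera axes: x right, y down, z forward; pixel columns grow to the right and rows downward; lengths in mm; the calibration is good to about 2 mm. A picture is of the moment at which its call begins: read the wrist's pose just before it. camera_info takes no time and is no camera call.
- arm.hand_in(): hands the job in; it is judged then, once.
Trained networks look in the newest picture that a camera, given by its name, has taken for a name from the list of things; names that differ only in an ending like _2 or _b are one class to them, and where a whole thing is asked for, a point or a joint stands for the part that bears it (a point fixed in the world has none). Each returns a list of dicts, best first, with "p" (0 to 1); they miss things now and then, are a little off and sometimes report something else, mostly with a low value. They report only what shows in the picture. A call takes as long as a camera call.
- spot_in(camera, thing): "position" ([x, y, z] in mm, in world coordinates, good to about 4 mm: the middle of the surface that is visible of it).
- regions_of(camera, thing): "region" (400x640 bool, what is visible of it).
- place_of(camera, thing): "position" ([x, y, z] in mm, in world coordinates, good to about 4 mm: a listed point, or the origin of a listed thing).
The state is a dict: "time_s": time; "joint_positions": joint angles; "joint_vel": joint speeds; "joint_torque": joint torques, N m; "tcp_pos": TCP position; "tcp_rot": TCP orientation; "ft_force": force on the tool from outside, world axes, zero at the start; "ft_torque": the same for the moment, N m; "finger_gap": finger opening in mm; "grasp_force": force on a finger pad.
Only numpy, scipy, OpenCV 4.12 (cv2) and the standard library are available. Lean on these libraries where they do the work, as an engineer would, in place of code of your own. Each camera call takes 0.05 s, during which the arm holds its last target. There are 200 camera calls.

## Task

Fit the needle bar to the sewing-machine needle-bar frame that is clamped in the vise: first drop the loose bronze bushing, collar up, all the way into the open seat of the frame's upper arm and let go of it, then take the bright steel needle bar (the one with the dark timing ring) out of the drilled block and thread it, tapered end first, down through that bushing and on through the bushing of the lower arm until the timing ring is level with the underside of the lower bushing. Finish while still gripping the bar and holding it still at that height, with nothing but your grip keeping it up, so that its clamp can be tightened; leave the other parts and tools where they are.

Things in the scene. Friction and masses are not known exactly. Their poses are not given: they have to be found in the camera images.
- upper_seat (a point): centre of the top face of the open seat in the frame's upper arm, about 144 mm above the bench: a fixed vertical round bore 22 mm in diameter, 16 mm deep, open below, top edge countersunk to 26 mm, in a grey iron boss 32 mm in outer diameter. Axes as the vise's; z points up
- lower_bushing (a point): centre of the underside of the fixed bronze bushing in the frame's lower arm, straight below the upper seat, 74 mm under its top face (70 mm above the bench). It is 20 mm tall, bore 12.4 mm, mouth flared to 19 mm at the top, boss 28 mm in outer diameter. Free space below it down to the bench. Axes as the vise's
- clamp_ring (a point): centre of the top of the needle bar's fixed open clamp ring, on the same axis between the two arms, 30 mm under the upper seat's top face; 10 mm tall, hole 15 mm, flared to 18 mm at the top. The bar passes through it too
- vise: the fixed blue bench vise, origin in the centre of its foot (100 mm in diameter), jaws up to 85 mm above the bench. The grey frame is clamped in it and reaches out to the vise's -y, bushing axis 58 mm from the origin; the screw and its handle point to -x (110 mm). Nothing of vise or frame is higher than 147 mm
- bushing_mid (a point): the loose bronze bushing, 90 g, 26 mm tall, at its centre half-way up. Lower 16 mm: spigot 20 mm in diameter (foot chamfered to 17 mm) that fits the upper seat; upper 10 mm: collar 34 mm in diameter that rests on the seat's top face. Bore 12 mm, flared to 17 mm at the top. Starts upright on the bench, collar (+z) up. Fully home, this point is 3 mm under the seat's top face
- needle_bar_mid (a point): the needle bar, a bright steel rod 10 mm in diameter and 170 mm long, about 100 g, at its centre half-way up; starts upright in one of the three holes of the drilled block, tapered end down, its tip 10 mm above the bench (hole 45 mm deep, about 1 mm wider than the bar; block 55 mm tall). z points along the bar from the tapered end to the plain top end
- needle_bar_tip (a point): the lower (tapered) end of the needle bar: last 5 mm taper to 6.4 mm in diameter; 85 mm from the bar's centre
- needle_bar_ring (a point): middle of the 3 mm wide dark timing ring round the needle bar, on its axis, 20 mm up from the tapered end
- rack: the fixed wooden block, 60 by 170 mm and 55 mm tall; origin in the centre of its underside; three holes along its y axis at -55, 0 and +55 mm, which hold the needle bar, the black bar and the brass bar in any order
- presser_bar_mid (a point): leave alone: black presser bar, 10 mm in diameter, 140 mm long, standing in the block; its centre
- brass_bar_mid (a point): leave alone: brass bar, 10 mm in diameter, 125 mm long, standing in the block; its centre
- old_bushing_mid (a point): leave alone: worn dark steel bushing without a collar, 26 mm in diameter, 30 mm tall, standing on the bench; its centre
- screwdriver_grip (a point): leave alone: orange-handled screwdriver, 190 mm long, lying on the bench; middle of its handle
- oiler_mid (a point): leave alone: white oil bottle with a red spout, 54 mm in diameter, 132 mm tall; 50 mm above its foot
- cone_mid (a point): leave alone: cone of green thread, 62 mm across its foot, 142 mm tall; 70 mm above its foot
- bobbin_tin_mid (a point): leave alone: round open tin with bobbins, 90 mm in diameter, 30 mm tall; its centre

How it is judged:
By the outcome, as a careful person would: the job done as asked, in the order asked, and still so for the second after the job is handed in, while the arm keeps its last pose, push and grip.
It also fails if it takes over 69 s, if anything falls off the work surface, if the arm or the gripper's body presses on something with over 40 N, if the wrist force passes 120 N, or if a joint passes its speed limit or range.

## Working session

There is one attempt and no reset: what is moved stays moved. The work goes in short steps, Python scripts to look and compute and a tool call to move; the robot and the scene stay as the last step left them, time stands still between calls to the robot, and variables do not carry over. Pictures are saved under pics/ and viewed, at most 10 in all, crops included, and the job is handed in when it is done.

Besides the shell and the picture viewer there is one more tool, called after "Emit:" as name(argument=value, ...), one argument or row to a line, values as JSON. step_arm: Moves the arm, as the interface text tells. Its arguments: {"type":"object","properties":{"increments":{"type":"array"},"gripper":{"type":"number"},"newtons":{"type":"number"}},"required":["increments"]}

```bash
mkdir -p pics; cat > h.py <<'E'
from bench import *
import numpy as np, cv2
from scipy.spatial.transform import Rotation as R
np.set_printoptions(precision=1,suppress=True)
def save(n,img,crop=None):
    cv2.imwrite('pics/'+n+'.png',cv2.cvtColor(img,cv2.COLOR_RGB2BGR))
E
python3 - <<'E'
from h import *
s=sensors.observe(); print(s)
for c in ['scene','top']:
    p,d=read_camera(c); save(c,p); i=camera_info(c); print(c,i)
    for t in ['upper_seat','lower_bushing','clamp_ring','vise','bushing_mid','needle_bar_mid','needle_bar_tip','rack','presser_bar_mid','brass_bar_mid','old_bushing_mid','screwdriver_grip','oiler_mid','cone_mid','bobbin_tin_mid']:
        r=place_of(c,t); print(t,[(np.array(x['position']),round(x['p'],2)) for x in r[:2]])
print(camera_info('wrist'))
E
```

```text
{'time_s': 0.0, 'joint_positions': array([ 1. ,  0.3,  1.5, -0. ,  1.3, -0.1]), 'joint_vel': array([-0., -0., -0., -0., -0.,  0.]), 'joint_torque': array([ -0. , -43.1, -24.4,   0.1,   0.1,  -0. ]), 'tcp_pos': array([209.9, 480.8, 226. ]), 'tcp_rot': array([-3.1, -0. ,  2.7]), 'ft_force': array([0.3, 0.2, 0.1]), 'ft_torque': array([-0., -0., -0.]), 'grasp_force': 0.0, 'finger_gap': 91.71737388619883}
scene {'K': array([[467.2,   0. , 315.2],
       [  0. , 467.2, 200.8],
       [  0. ,   0. ,   1. ]]), 'dist': array([-0.1,  0. ,  0. ,  0. ,  0. ]), 'origin': array([1249.4,  142.3, 1041.1]), 'attitude': array([-2.5,  0. ,  1.7])}
upper_seat [(array([602.1, 202.8, 142.7]), 0.94), (array([773.8, -35.8,  11.6]), 0.56)]
lower_bushing [(array([602.7, 203.1,  68.1]), 0.68), (array([613.1,  29.1,  16.9]), 0.47)]
clamp_ring [(array([601.3, 203.3, 111.2]), 0.6)]
vise [(array([609. , 256.7,   2.3]), 0.97), (array([597.7, 205.4, 141.2]), 0.34)]
bushing_mid [(array([ 491.4, -322.5,   -1.7]), 0.63), (array([448. , -55. ,  12.7]), 0.5)]
needle_bar_mid [(array([ 502.8, -377.1,   96.1]), 0.42)]
needl
[... 1345 characters left out ...]
6.6,  32.2,  12. ]), 0.37)]
old_bushing_mid [(array([615.2,  29. ,  13. ]), 0.47)]
screwdriver_grip [(array([774.5, -36.1,  14.2]), 0.56), (array([ 471.3, -270.7,   71.9]), 0.52)]
oiler_mid [(array([ 502.9, -375.7,   26.4]), 0.66), (array([766.4, 118.9,  45. ]), 0.52)]
cone_mid [(array([ 711.1, -199.4,   70.4]), 0.93)]
bobbin_tin_mid [(array([445.7, 418.3,  13.9]), 0.84)]
{'K': array([[275.3,   0. , 320.5],
       [  0. , 275.3, 199.5],
       [  0. ,   0. ,   1. ]]), 'dist': array([-0.,  0.,  0.,  0.,  0.]), 'tool_from_camera': array([[  -0. ,   -1. ,   -0.3,   75.9],
       [   1. ,   -0. ,   -0. ,   -0.6],
       [   0. ,   -0.3,    1. , -157.8],
       [   0. ,    0. ,    0. ,    1. ]])}
```

View pics/scene.png

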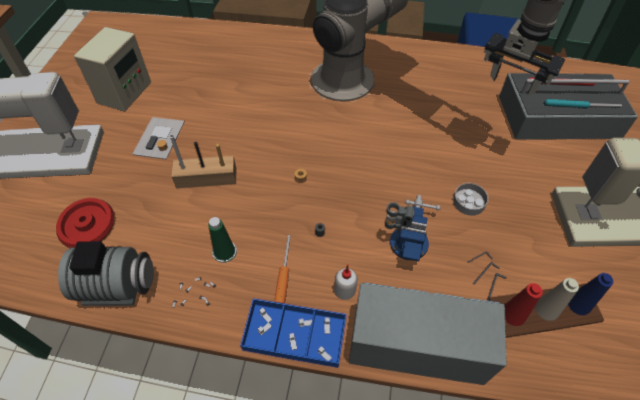

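View pics/top.png

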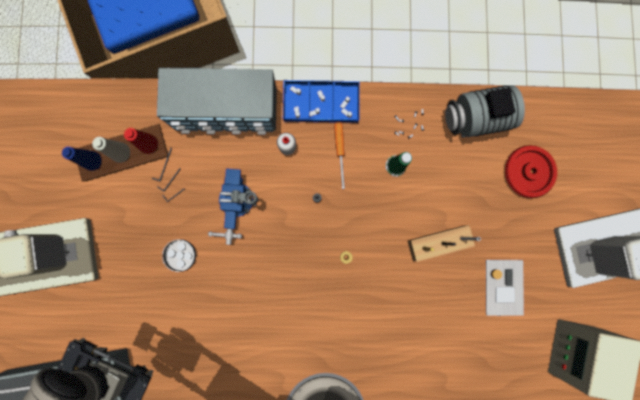

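Emit:
step_arm(
  increments=[
    [0.016,-0.036,0,-0.083],
    [0.016,-0.036,0,-0.083],
    [0.016,-0.036,0,-0.083],
    [0.016,-0.036,0,-0.083],
    [0.016,-0.036,0,-0.083],
  ],
  gripper=0.06,
)

```text
time_s: 2.1
tcp_pos: [290.5, 299.8, 226.9]
tcp_rot: [3.141, 0.0, 2.312]
ft_force: [1.4, 0.3, -0.9]
finger_gap: 61.2
grasp_force: 0.0
```

Emit:
step_arm(
  increments=[
    [0.016,-0.036,0,-0.083],
    [0.016,-0.036,0,-0.083],
    [0.016,-0.036,0,-0.083],
    [0.016,-0.036,0,-0.083],
    [0.016,-0.036,-0.01,-0.083],
  ],
)

```text
time_s: 2.6
tcp_pos: [371.4, 119.7, 217.8]
tcp_rot: [3.138, 0.001, 1.896]
ft_force: [0.1, 1.1, -1.2]
finger_gap: 60.0
grasp_force: 0.0
```

Emit:
step_arm(
  increments=[
    [0.016,-0.036,-0.025,-0.083],
    [0.016,-0.036,-0.025,-0.083],
    [0.016,-0.036,-0.03,-0.083],
    [0.016,-0.036,-0.03,-0.083],
    [0,0,0,-0.083],
  ],
)

```text
time_s: 3.1
tcp_pos: [434.1, -26.2, 103.5]
tcp_rot: [-3.137, 0.0, 1.477]
ft_force: [-0.2, 0.2, 0.5]
finger_gap: 59.8
grasp_force: 0.0
```

```bash
cat >> h.py <<'E'
def wrist():
    s=sensors.observe(); p,d=read_camera('wrist'); i=camera_info('wrist')
    T=np.eye(4); T[:3,:3]=R.from_euler('xyz',s['tcp_rot']).as_matrix(); T[:3,3]=s['tcp_pos']
    return s,p,d,T@i['tool_from_camera'],i
def cloud(d,M,i):
    v,u=np.mgrid[:400,:640]; uv=np.stack([u,v],-1).reshape(-1,1,2).astype(np.float64)
    n=cv2.undistortPoints(uv,i['K'],i['dist']).reshape(400,640,2)
    P=np.dstack([n*d[...,None],d]); return P@M[:3,:3].T+M[:3,3]
def circ(xy):
    A=np.c_[2*xy,np.ones(len(xy))]; c=np.linalg.lstsq(A,(xy**2).sum(1),rcond=None)[0]
    return c[:2],np.sqrt(c[2]+c[:2]@c[:2])
E
python3 - <<'E'
from h import *
s,p,d,M,i=wrist(); save('w1',p); print(s['time_s'],s['tcp_pos'],s['tcp_rot'])
print(place_of('wrist','bushing_mid'))
r=regions_of('wrist','bushing_mid'); W=cloud(d,M,i)
for q in r[:2]:
    m=q['region']&(d>0); X=W[m]; t=X[(X[:,2]>22)&(X[:,2]<30)]
    print(q['p'],m.sum(),X.min(0),X.max(0),len(t),t[:,:2].min(0),t[:,:2].max(0),np.median(t[:,2]),(t[:,:2].min(0)+t[:,:2].max(0))/2)
E
```

```text
3.1 [434.1 -26.2 103.5] [-3.1  0.   1.5]
[{'position': [444.8, -57.1, 9.7], 'p': 0.93}]
0.89 1078 [428.4 -83.7  -0.8] [465.4 -38.7  27.9] 834 [430.  -72.7] [463.8 -38.7] 25.829035403821223 [446.9 -55.7]
```

Emit:
step_arm(
  increments=[
    [0.006,-0.015,0,0],
    [0.007,-0.0145,-0.01,0],
    [0,0,-0.02,0],
    [0,0,-0.02,0],
    [0,0,0,0],
  ],
)

```text
time_s: 3.75
tcp_pos: [445.8, -51.9, 55.0]
tcp_rot: [-3.138, -0.001, 1.486]
ft_force: [0.4, 0.4, 0.6]
finger_gap: 60.1
grasp_force: 0.0
```

```bash
python3 - <<'E'
from h import *
s,p,d,M,i=wrist(); save('w2',p); print(s['time_s'],s['tcp_pos'],s['tcp_rot'])
r=regions_of('wrist','bushing_mid'); W=cloud(d,M,i)
for q in r[:1]:
    m=q['region']&(d>0); X=W[m]; t=X[(X[:,2]>22)&(X[:,2]<30)]
    print(q['p'],len(t),t[:,:2].min(0),t[:,:2].max(0),(t[:,:2].min(0)+t[:,:2].max(0))/2)
E
```

```text
3.75 [445.8 -51.9  55. ] [-3.1 -0.   1.5]
0.81 1246 [430.  -72.3] [462.9 -38.8] [446.5 -55.5]
```

View pics/w2.png

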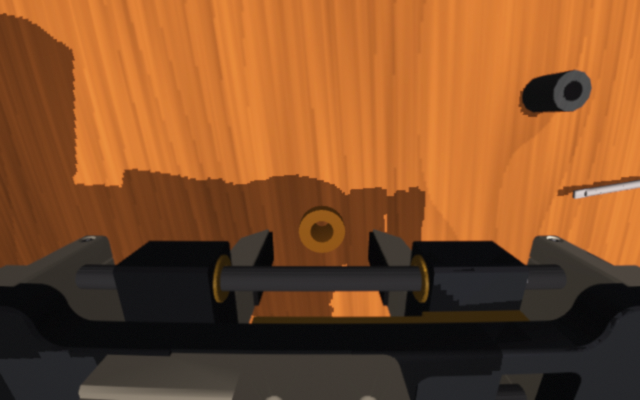

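The bushing (322,230) is centred between the fingers; old bushing is at (560,95). Descend and grip.

Emit:
step_arm(
  increments=[
    [0.001,-0.0035,-0.015,0],
    [0,0,-0.015,0],
    [0,0,-0.012,0],
    [0,0,-0.007,0],
    [0,0,0,0],
  ],
)

```text
time_s: 4.35
tcp_pos: [448.3, -55.8, 7.8]
tcp_rot: [3.141, 0.0, 1.485]
ft_force: [-0.1, -0.2, -0.8]
finger_gap: 60.0
grasp_force: 0.0
```

Emit:
step_arm(
  increments=[
    [0,0,0,0],
    [0,0,0,0],
    [0,0,0,0],
    [0,0,0,0],
    [0,0,0,0],
  ],
  gripper=0.02,
  newtons=20,
)

```text
time_s: 4.85
tcp_pos: [448.1, -55.9, 8.1]
tcp_rot: [3.141, 0.0, 1.485]
ft_force: [-1.6, 0.7, 4.9]
finger_gap: 33.0
grasp_force: 20.0
```

Emit:
step_arm(
  increments=[
    [0,0,0.02,0],
    [0,0,0.035,0],
    [0.01,0.01,0.035,0],
    [0.015,0.02,0.035,0],
    [0.02,0.025,0.035,0],
  ],
)

```text
time_s: 5.35
tcp_pos: [492.9, -0.7, 169.3]
tcp_rot: [-3.141, 0.0, 1.483]
ft_force: [0.9, -0.5, -1.3]
finger_gap: 33.2
grasp_force: 20.0
```

Emit:
step_arm(
  increments=[
    [0.028,0.035,0.025,0],
    [0.028,0.035,0.007,0],
    [0.027,0.035,0,0],
    [0.027,0.035,0,0],
    [0,0.005,0,0],
  ],
)

```text
time_s: 5.85
tcp_pos: [604.2, 147.0, 197.8]
tcp_rot: [3.141, -0.001, 1.488]
ft_force: [0.9, -0.7, -1.2]
finger_gap: 33.0
grasp_force: 20.0
```

```bash
python3 - <<'E'
from h import *
s,p,d,M,i=wrist(); save('w3',p); print(s['time_s'],s['tcp_pos'],s['tcp_rot'],s['finger_gap'])
for t in ['upper_seat','vise','clamp_ring','lower_bushing','bushing_mid']:
    print(t,[(np.array(x['position']),round(x['p'],2)) for x in place_of('wrist',t)[:2]])
W=cloud(d,M,i); np.save('W3.npy',W)
m=(d>0)&(np.hypot(W[...,0]-603,W[...,1]-204)<26)&(W[...,2]>136)&(W[...,2]<152)
X=W[m]; print(len(X),X.min(0),X.max(0),np.median(X,0))
E
```

```text
5.85 [604.2 147.  197.8] [ 3.1 -0.   1.5] 33.02694729630559
upper_seat [(array([603.2, 200.3, 142.8]), 0.95), (array([601.9, 145.1, 199.9]), 0.66)]
vise [(array([605. , 259.7,  -1. ]), 0.84), (array([607.6, 204.5, 107.9]), 0.55)]
clamp_ring [(array([607.4, 201.8, 110. ]), 0.61)]
lower_bushing [(array([602.1, 204.1,  71. ]), 0.58)]
bushing_mid [(array([603.7, 146.7, 198.7]), 0.66)]
1207 [588.4 186.1 136.8] [620.1 230.  145.8] [604.9 212.2 142.4]
```

View pics/w3.png

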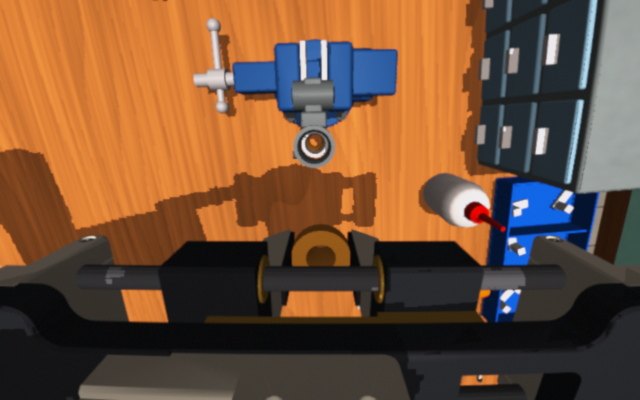

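```bash
cat >> h.py <<'E'
def ringfit(W,c,z0,z1,r,cut=None,rmax=None):
    # centre of the disc/ring of radius r whose outer edge best matches points at z0..z1
    m=(W[...,2]>z0)&(W[...,2]<z1)&(np.hypot(W[...,0]-c[0],W[...,1]-c[1])<(rmax or r+6))
    X=W[m][:,:2]; X=X if cut is None else X[X[:,1]<cut]
    h=cv2.convexHull(X.astype(np.float32)).reshape(-1,2).astype(float)
    from scipy.optimize import least_squares
    h=h if cut is None else h[h[:,1]<cut-2]
    f=least_squares(lambda q:np.hypot(*(h-q).T)-r,np.array(c[:2],float),loss='soft_l1')
    return f.x,len(X),np.abs(f.fun).mean()
E
python3 - <<'E'
from h import *
W=np.load('W3.npy')
print(ringfit(W,(603.5,202.5),141,147,16,cut=212))
print(ringfit(W,(604,147),212,222,17))
X=W[(np.hypot(W[...,0]-604,W[...,1]-147)<22)&(W[...,2]>190)]; print(np.percentile(X,[2,50,98],axis=0))
E
```

```text
(array([604.4, 202.4]), 463, np.float64(0.13904613472578917))
(array([604. , 148.2]), 1586, np.float64(3.5440965974710443))
[[585.6 138.4 197. ]
 [604.4 153.7 215.8]
 [624.4 168.2 291.4]]
```

Emit:
step_arm(
  increments=[
    [0,0.02,0,0],
    [0,0.025,0,0],
    [0,0.01,-0.01,0],
    [0,0,-0.015,0],
    [0,0,-0.01,0],
  ],
)

```text
time_s: 6.65
tcp_pos: [601.7, 197.4, 162.6]
tcp_rot: [-3.14, 0.001, 1.485]
ft_force: [-0.4, -1.0, -1.1]
finger_gap: 33.3
grasp_force: 20.0
```

Emit:
step_arm(
  increments=[
    [0,0,0,0],
    [0,0,0,0],
    [0,0,-0.005,0],
    [0,0,-0.005,0],
    [0,0,0,0],
  ],
)

```text
time_s: 7.15
tcp_pos: [602.0, 198.0, 153.4]
tcp_rot: [-3.14, 0.0, 1.485]
ft_force: [-0.7, -0.6, -1.1]
finger_gap: 33.1
grasp_force: 20.0
```

```bash
python3 - <<'E'
from h import *
s,p,d,M,i=wrist(); save('w4',p[150:330,220:420].repeat(3,0).repeat(3,1)); print(s['time_s'],s['tcp_pos'],s['tcp_rot'],s['ft_force'])
p,d=read_camera('scene'); save('s4',p[170:260,360:460].repeat(6,0).repeat(6,1))
E
```

```text
7.15 [602.  198.  153.4] [-3.1  0.   1.5] [-0.7 -0.6 -1.1]
```

View pics/w4.png

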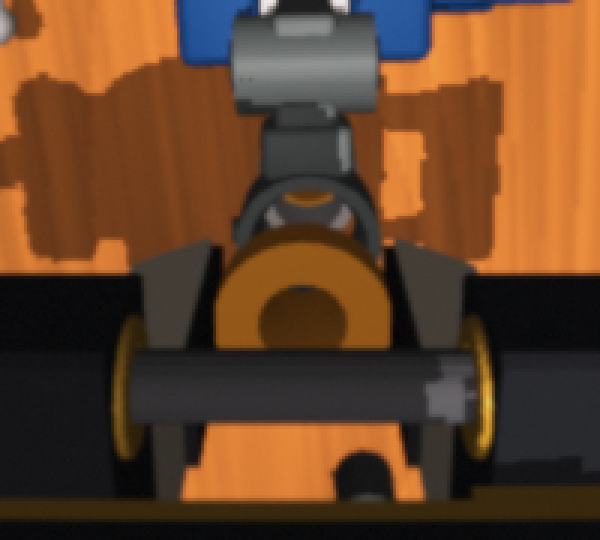

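Emit:
step_arm(
  increments=[
    [0.001,0.002,0,0],
    [0.001,0.002,0,0],
    [0,0,0,0],
    [0,0,0,0],
    [0,0,0,0],
  ],
)

```text
time_s: 7.75
tcp_pos: [604.4, 202.3, 154.1]
tcp_rot: [3.141, 0.0, 1.485]
ft_force: [0.9, -0.7, -2.2]
finger_gap: 33.0
grasp_force: 20.0
```

```bash
python3 - <<'E'
from h import *
s,p,d,M,i=wrist(); print(s['time_s'],s['tcp_pos'],s['tcp_rot'],s['ft_force'])
W=cloud(d,M,i); m=(W[...,2]>138)&(W[...,2]<147.5)&(np.hypot(W[...,0]-604,W[...,1]-202)<26)&(W[...,1]>202)
X=W[m]
for y in range(204,226,2):
    q=X[abs(X[:,1]-y)<1]; print(y,len(q),q[:,0].min() if len(q) else 0,q[:,0].max() if len(q) else 0, q[:,2].max() if len(q) else 0)
from numpy import pi
b=W[(W[...,2]>165)&(W[...,2]<175)&(np.hypot(W[...,0]-604,W[...,1]-202)<19)]
print('collar',len(b),np.percentile(b,[1,50,99],axis=0))
E
```

```text
7.75 [604.4 202.3 154.1] [3.1 0.  1.5] [ 0.9 -0.7 -2.2]
204 4 588.9642301036698 620.2263622519498 144.39183350487014
206 15 589.0931725577185 619.9369852191699 145.08186870319838
208 37 589.2470573906157 619.5023708166982 144.9799030311894
210 48 590.2378509563302 618.7868712906361 145.49672060493822
212 50 591.31693653244 617.7235654106275 145.564059537103
214 67 592.6352010058065 616.2563722353466 145.07085614443335
216 96 595.1348496024177 614.6480487158776 145.20138212453816
218 104 595.5802962685277 615.4550362859313 145.2541870529111
220 85 595.6293430167109 615.5708566692215 143.37365006483512
222 92 595.8893859483541 615.1047682724674 142.83331864070908
224 87 596.0997177181729 615.1875141688606 142.9836418961838
collar 1702 [[588.6 195.  165.2]
 [605.7 209.4 171.6]
 [621.8 218.9 173.3]]
```

Emit:
step_arm(
  increments=[
    [0,0.0005,-0.003,0],
    [0,0,-0.003,0],
    [0,0,-0.003,0],
    [0,0,0,0],
    [0,0,0,0],
  ],
)

```text
time_s: 8.3
tcp_pos: [604.3, 202.7, 144.9]
tcp_rot: [-3.141, 0.0, 1.485]
ft_force: [-0.8, 0.4, -1.2]
finger_gap: 32.9
grasp_force: 20.0
```

Emit:
step_arm(
  increments=[
    [0,0,-0.002,0],
    [0,0,-0.002,0],
    [0,0,-0.002,0],
    [0,0,0,0],
    [0,0,0,0],
  ],
)

```text
time_s: 8.8
tcp_pos: [604.4, 202.7, 139.0]
tcp_rot: [-3.142, 0.0, 1.485]
ft_force: [0.5, 0.6, -0.4]
finger_gap: 33.0
grasp_force: 20.0
```

Emit:
step_arm(
  increments=[
    [0,0,-0.001,0],
    [0,0,-0.001,0],
    [0,0,-0.001,0],
    [0,0,0,0],
    [0,0,0,0],
  ],
)

```text
time_s: 9.3
tcp_pos: [604.4, 202.7, 136.2]
tcp_rot: [3.141, 0.0, 1.485]
ft_force: [0.4, 1.0, 0.1]
finger_gap: 33.2
grasp_force: 20.0
```

Let go and rise, then look.

Emit:
step_arm(
  increments=[
    [0,0,0,0],
    [0,0,0,0],
    [0,0,0,0],
    [0,0,0,0],
    [0,0,0,0],
  ],
  gripper=0.05,
)

```text
time_s: 9.8
tcp_pos: [604.4, 202.8, 136.1]
tcp_rot: [3.141, -0.0, 1.485]
ft_force: [-0.5, -0.3, 0.3]
finger_gap: 50.0
grasp_force: 0.0
```

Emit:
step_arm(
  increments=[
    [0,0,0.015,0],
    [0,0,0.025,0],
    [0,-0.02,0.03,0],
    [0,-0.03,0.01,0],
    [0,0,0,0],
  ],
)

```text
time_s: 10.3
tcp_pos: [605.6, 150.0, 218.5]
tcp_rot: [3.137, 0.0, 1.482]
ft_force: [-0.5, 0.5, -0.5]
finger_gap: 50.0
grasp_force: 0.0
```

Emit:
step_arm(
  increments=[
    [0,0,0,0],
    [0,0,0,0],
    [0,0,0,0],
    [0,0,0,0],
    [0,0,0,0],
  ],
)

```text
time_s: 10.8
tcp_pos: [604.2, 153.2, 215.7]
tcp_rot: [-3.141, 0.0, 1.486]
ft_force: [0.7, 0.3, -0.1]
finger_gap: 50.1
grasp_force: 0.0
```

```bash
python3 - <<'E'
from h import *
s,p,d,M,i=wrist(); save('w5',p[60:260,220:420].repeat(3,0).repeat(3,1)); print(s['time_s'],s['tcp_pos'],s['tcp_rot'],s['ft_force'])
W=cloud(d,M,i); np.save('W5.npy',W)
m=(W[...,2]>149)&(W[...,2]<160)&(np.hypot(W[...,0]-604,W[...,1]-203)<22); X=W[m]
print(len(X),np.percentile(X,[0,50,99.5,100],axis=0),ringfit(W,(604,203),149,160,17))
A=np.c_[X[:,:2]-[604,203],np.ones(len(X))]; print('plane',np.linalg.lstsq(A,X[:,2],rcond=None)[0].round(3))
print(place_of('wrist','bushing_mid')[:2])
E
```

```text
10.8 [604.2 153.2 215.7] [-3.1  0.   1.5] [ 0.7  0.3 -0.1]
1187 [[588.5 185.5 149. ]
 [605.2 202.7 153.7]
 [621.3 218.9 155.4]
 [621.7 219.4 156. ]] (array([605.1, 202.5]), 1187, np.float64(0.13638256202107163))
plane [ -0.    0.  153.6]
[{'position': [601.3, 199.2, 138.7], 'p': 0.96}]
```

View pics/w5.png

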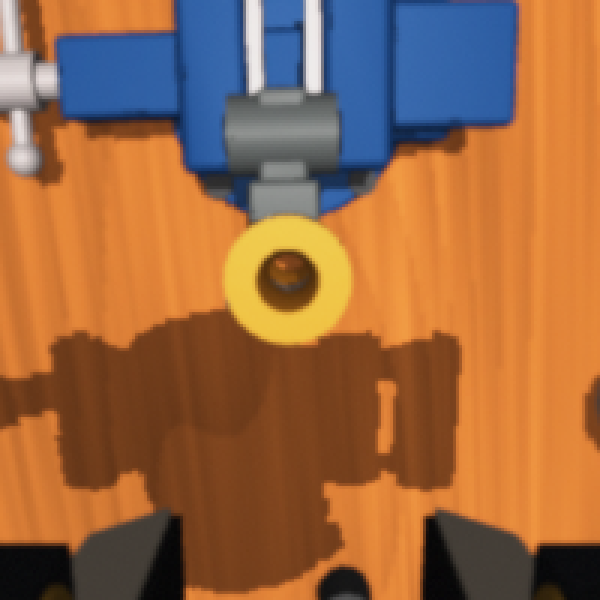

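The bushing is home: collar (centred at crop 288,280) level at z 153.6, ≈(604.8, 202.5). On to the bar.

Emit:
step_arm(
  increments=[
    [-0.008,-0.04,0.005,0.027],
    [-0.008,-0.047,0.005,0.027],
    [-0.008,-0.047,0,0.027],
    [-0.008,-0.047,0,0.027],
    [-0.008,-0.047,0,0.027],
  ],
)

```text
time_s: 11.4
tcp_pos: [563.9, -76.9, 226.3]
tcp_rot: [3.141, 0.0, 1.621]
ft_force: [1.2, -0.5, -0.4]
finger_gap: 50.1
grasp_force: 0.0
```

Emit:
step_arm(
  increments=[
    [-0.008,-0.047,0,0.027],
    [-0.008,-0.047,0,0.027],
    [-0.008,-0.047,0,0.027],
    [-0.008,-0.047,0,0.027],
    [-0.008,-0.047,0,0.027],
  ],
)

```text
time_s: 11.9
tcp_pos: [523.8, -312.1, 226.3]
tcp_rot: [3.141, 0.0, 1.756]
ft_force: [1.1, 0.2, -0.2]
finger_gap: 49.8
grasp_force: 0.0
```

Emit:
step_arm(
  increments=[
    [-0.008,-0.047,0,0.027],
    [-0.008,-0.053,0,0.027],
    [0,0,0,0],
    [0,0,0,0],
    [0,0,0,0],
  ],
)

```text
time_s: 12.4
tcp_pos: [509.2, -405.6, 226.0]
tcp_rot: [3.141, -0.001, 1.809]
ft_force: [-0.5, 1.2, -0.3]
finger_gap: 49.8
grasp_force: 0.0
```

```bash
python3 - <<'E'
from h import *
s,p,d,M,i=wrist(); save('w6',p); print(s['time_s'],s['tcp_pos'],s['tcp_rot'])
for t in ['needle_bar_mid','presser_bar_mid','brass_bar_mid','rack']:
    print(t,[(np.array(x['position']),round(x['p'],2)) for x in place_of('wrist',t)[:2]])
W=cloud(d,M,i); np.save('W6.npy',W)
for z in range(60,186,10):
    X=W[(abs(W[...,2]-z)<5)&(np.hypot(W[...,0]-500,W[...,1]+375)<25)&(d>0)]
    if len(X): print(z,len(X),np.percentile(X,[2,50,98],axis=0)[:,:2].ravel())
E
```

```text
12.4 [ 509.2 -405.6  226. ] [ 3.1 -0.   1.8]
needle_bar_mid [(array([ 500.6, -375.9,   92.9]), 0.53), (array([ 488.8, -317.6,   -3.7]), 0.34)]
presser_bar_mid [(array([ 485.2, -317.8,   78.5]), 0.47)]
brass_bar_mid [(array([ 473.9, -273.5,   72.7]), 0.73)]
rack [(array([ 487.9, -319. ,   -0. ]), 0.84)]
60 524 [ 476.6 -396.9  495.3 -371.4  522.6 -352.3]
70 10 [ 498.4 -375.9  501.4 -372.8  506.8 -371.9]
80 11 [ 498.5 -375.6  501.9 -372.5  506.6 -371.8]
90 12 [ 498.6 -375.4  502.4 -372.4  506.4 -371.7]
100 12 [ 498.6 -375.   501.9 -372.7  506.4 -371.9]
110 14 [ 498.5 -375.3  501.4 -372.7  507.3 -371.8]
120 15 [ 498.8 -374.7  502.8 -372.2  507.  -371.8]
130 17 [ 498.4 -376.3  501.8 -372.4  506.6 -371.7]
140 20 [ 498.5 -375.9  501.9 -372.5  506.3 -371.8]
150 22 [ 498.4 -376.1  501.9 -372.5  507.4 -371.7]
160 26 [ 498.5 -375.6  502.6 -372.4  507.4 -371.6]
170 27 [ 498.6 -375.5  501.9 -372.6  507.  -371.8]
180 141 [ 498.7 -381.1  503.  -376.3  507.4 -371.9]
```

View pics/w6.png

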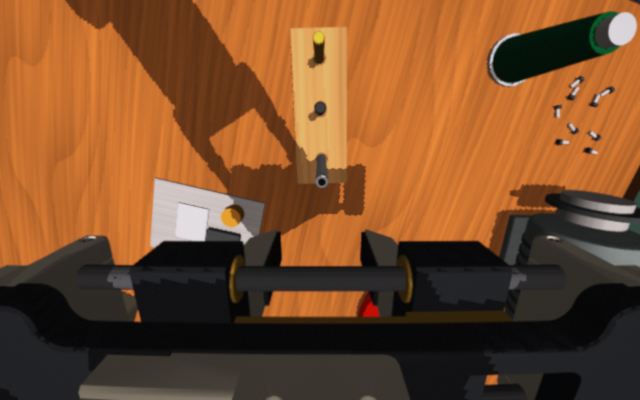

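Emit:
step_arm(
  increments=[
    [-0.003,0.015,0,0],
    [-0.003,0.014,0,0],
    [0,0,-0.01,0],
    [0,0,-0.02,0],
    [0,0,-0.02,0],
  ],
)

```text
time_s: 13.15
tcp_pos: [503.3, -377.8, 175.4]
tcp_rot: [3.141, 0.001, 1.81]
ft_force: [0.6, -1.0, -0.1]
finger_gap: 50.5
grasp_force: 0.0
```

Emit:
step_arm(
  increments=[
    [0,0,-0.02,0],
    [0,0,-0.02,0],
    [0,0,0,0],
    [0,0,0,0],
    [0,0,0,0],
  ],
)

```text
time_s: 13.65
tcp_pos: [503.5, -378.3, 137.2]
tcp_rot: [3.14, 0.002, 1.809]
ft_force: [-0.2, 0.5, -0.3]
finger_gap: 50.3
grasp_force: 0.0
```

```bash
python3 - <<'E'
from h import *
s,p,d,M,i=wrist(); print(s['time_s'],s['tcp_pos'],s['tcp_rot'],s['ft_force'])
W=cloud(d,M,i)
X=W[(abs(W[...,2]-180)<5)&(np.hypot(W[...,0]-503,W[...,1]+376)<12)&(d>0)]
print(len(X),np.percentile(X,[2,50,98],axis=0))
E
```

```text
13.65 [ 503.5 -378.3  137.2] [3.1 0.  1.8] [-0.2  0.5 -0.3]Traceback (most recent call last):
  File "<stdin>", line 5, in <module>
    return _quantile_unchecked(
        a, q, axis, out, overwrite_input, method, keepdims, weights)
    return _ureduce(a,
                    func=_quantile_ureduce_func,
    ...<5 lines>...
                    overwrite_input=overwrite_input,
                    method=method)
    r = func(a, **kwargs)
    result = _quantile(arr,
                       quantiles=q,
    ...<2 lines>...
                       out=out,
                       weights=wgt)
    slices_having_nans = np.isnan(arr[-1, ...])
                                  ~~~^^^^^^^^^
IndexError: index -1 is out of bounds for axis 0 with size 0
```

Emit:
step_arm(
  increments=[
    [0,0.0015,0,0],
    [0,0,0,0],
    [0,0,0,0],
    [0,0,0,0],
    [0,0,0,0],
  ],
  gripper=0.0,
  newtons=30,
)

```text
time_s: 14.2
tcp_pos: [502.9, -376.2, 136.1]
tcp_rot: [3.141, 0.0, 1.809]
ft_force: [0.0, -0.7, 1.0]
finger_gap: 14.5
grasp_force: 0.0
```

Emit:
step_arm(
  increments=[
    [0,0,0,0],
    [0,0,0,0],
    [0,0,0,0],
    [0,0,0,0],
    [0,0,0,0],
  ],
  newtons=45,
)

```text
time_s: 14.7
tcp_pos: [502.9, -376.2, 136.1]
tcp_rot: [3.141, 0.0, 1.809]
ft_force: [0.2, 0.0, 0.2]
finger_gap: 9.0
grasp_force: 45.0
```

Emit:
step_arm(
  increments=[
    [0,0,0.01,0],
    [0,0,0.02,0],
    [0,0,0.03,0],
    [0,0,0.035,0],
    [0,0,0.035,0],
  ],
)

```text
time_s: 15.2
tcp_pos: [502.7, -375.9, 267.8]
tcp_rot: [-3.141, -0.0, 1.809]
ft_force: [0.5, -0.2, -1.1]
finger_gap: 9.1
grasp_force: 45.0
```

Emit:
step_arm(
  increments=[
    [0,0,0.03,0],
    [0.004,0.02,0.015,0],
    [0.007,0.037,0,-0.02],
    [0.007,0.04,0,-0.025],
    [0.007,0.04,0,-0.025],
  ],
)

```text
time_s: 15.7
tcp_pos: [527.7, -236.7, 310.9]
tcp_rot: [-3.141, -0.001, 1.737]
ft_force: [1.1, -0.1, -2.0]
finger_gap: 9.3
grasp_force: 45.0
```

Emit:
step_arm(
  increments=[
    [0.007,0.04,0,-0.025],
    [0.007,0.04,0,-0.025],
    [0.007,0.04,0,-0.025],
    [0.007,0.04,0,-0.025],
    [0.007,0.04,0,-0.025],
  ],
)

```text
time_s: 16.2
tcp_pos: [562.3, -36.4, 311.0]
tcp_rot: [-3.141, -0.001, 1.613]
ft_force: [1.2, -0.3, -0.7]
finger_gap: 9.3
grasp_force: 45.0
```

Emit:
step_arm(
  increments=[
    [0.007,0.04,0,-0.025],
    [0.007,0.04,0,-0.025],
    [0.007,0.04,0,-0.025],
    [0.007,0.04,0,-0.025],
    [0.007,0.04,0,-0.025],
  ],
)

```text
time_s: 16.7
tcp_pos: [597.0, 163.4, 311.0]
tcp_rot: [-3.14, -0.0, 1.488]
ft_force: [1.2, -0.1, -0.8]
finger_gap: 9.5
grasp_force: 45.0
```

Emit:
step_arm(
  increments=[
    [0.006,0.025,0,0],
    [0.0,0.017,0,0],
    [0,0,0,0],
    [0,0,0,0],
    [0,0,0,0],
  ],
)

```text
time_s: 17.2
tcp_pos: [603.8, 201.5, 311.3]
tcp_rot: [3.141, 0.0, 1.487]
ft_force: [-0.3, -0.1, -1.1]
finger_gap: 8.7
grasp_force: 45.0
```

```bash
python3 - <<'E'
from h import *
s,p,d,M,i=wrist(); save('w7',p[60:260,220:420].repeat(3,0).repeat(3,1)); print(s['time_s'],s['tcp_pos'],s['tcp_rot'],s['ft_force'],s['finger_gap'])
W=cloud(d,M,i); np.save('W7.npy',W); x,y=s['tcp_pos'][:2]; z=s['tcp_pos'][2]
print('collar',ringfit(W,(604.8,202.5),149,160,17))
for h in range(-124,20,12):
    X=W[(abs(W[...,2]-z-h)<5)&(np.hypot(W[...,0]-x,W[...,1]-y)<15)&(d>0)]
    if len(X): print(h,len(X),np.percentile(X,[2,50,98],axis=0)[:,:2].ravel())
q,dd=read_camera('scene'); save('s7',q[100:260,360:520].repeat(4,0).repeat(4,1)[:600])
i=camera_info('scene'); M=np.eye(4); M[:3,:3]=R.from_euler('xyz',i['attitude']).as_matrix(); M[:3,3]=i['origin']
W=cloud(dd,M,i)
X=W[(np.hypot(W[...,0]-x,W[...,1]-y)<15)&(dd>0)&(W[...,2]>165)]
for h in range(-130,20,12):
    Y=X[abs(X[:,2]-z-h)<6]
    if len(Y): print('s',h,len(Y),np.percentile(Y,[2,50,98],axis=0)[:,:2].ravel(),Y[:,2].min())
E
```

```text
17.2 [603.8 201.5 311.3] [3.1 0.  1.5] [-0.3 -0.1 -1.1] 8.727972817406997
collar (array([605.1, 202.4]), 457, np.float64(0.20583816273874905))
-124 4 [601.1 204.  604.7 204.5 608.3 205.2]
-112 26 [600.5 199.3 605.8 204.9 610.2 206.1]
-100 31 [600.2 202.7 604.4 205.4 609.  206.2]
-88 27 [600.4 203.2 604.4 205.4 608.8 206.1]
-76 35 [599.7 201.2 604.4 205.3 609.4 206. ]
-64 41 [599.9 202.3 605.3 205.3 609.2 206.1]
-52 46 [600.2 202.7 604.9 205.3 609.1 206.2]
-40 55 [600.4 201.1 604.5 205.3 609.3 206.1]
-28 66 [599.9 202.  604.9 205.2 609.3 206.1]
-16 76 [600.2 202.6 604.6 205.3 609.1 206.1]
-4 101 [597.6 203.3 604.6 205.6 612.5 211.8]
8 288 [594.2 203.  604.6 209.4 615.3 212.5]
s -118 12 [603.  198.  606.1 200.9 607.8 207. ] 188.1885941268804
s -106 14 [602.3 199.5 606.9 203.3 611.4 207.7] 199.4464246502789
s -94 18 [603.3 198.2 606.7 201.9 608.6 207.1] 211.6666803087411
s -82 14 [603.  198.2 605.6 203.1 608.8 207.3] 224.31170376083867
s -70 15 [602.8 198.6 606.7 201.7 609.8 207.3] 235.56830074804998
s -58 20 [602.6 198.6 606.6 203.7 609.3 207.8] 247.96526716575045
s -46 15 [603.5 198.3 606.7 202.  609.6 206.8] 259.88525098407786
s -34 14 [603.7 198.7 606.4 203.1 609.6 207.5] 273.47896577799156
```

View pics/w7.png

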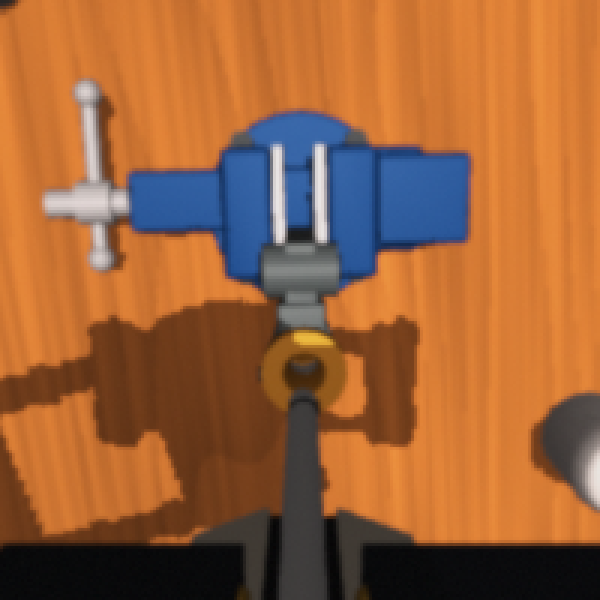

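Emit:
step_arm(
  increments=[
    [0.0004,0.001,-0.01,0],
    [0,0,-0.01,0],
    [0,0,0,0],
    [0,0,0,0],
    [0,0,0,0],
  ],
)

```text
time_s: 17.8
tcp_pos: [604.4, 203.8, 291.3]
tcp_rot: [3.141, -0.0, 1.489]
ft_force: [0.6, -0.1, -1.0]
finger_gap: 9.5
grasp_force: 45.0
```

```bash
python3 - <<'E'
from h import *
s,p,d,M,i=wrist(); print(s['time_s'],s['tcp_pos'],s['tcp_rot'],s['ft_force'],s['finger_gap'])
W=cloud(d,M,i); x,y=s['tcp_pos'][:2]; z=s['tcp_pos'][2]
print('collar',ringfit(W,(604.8,202.5),149,157,17))
for h in range(-124,-10,20):
    X=W[(abs(W[...,2]-z-h)<9)&(np.hypot(W[...,0]-x,W[...,1]-y)<15)&(d>0)&(W[...,2]>160)]
    if len(X): print(h,len(X),np.percentile(X,[2,50,98],axis=0)[:,:2].ravel(),X[:,2].min())
E
```

```text
17.8 [604.4 203.8 291.3] [ 3.1 -0.   1.5] [ 0.6 -0.1 -1. ] 9.465292782278697
collar (array([605.1, 202.5]), 507, np.float64(0.16121023754196104))
-124 15 [600.9 204.3 606.  207.2 610.6 208.3] 171.1662342211846
-104 48 [600.8 203.8 605.5 207.4 610.7 208.4] 178.4523922446274
-84 60 [601.1 204.7 605.5 207.8 609.6 208.5] 198.5823862071637
-64 75 [600.5 204.5 605.1 207.5 609.9 208.5] 218.40327958237066
-44 92 [601.  204.  605.5 207.6 609.8 208.5] 238.38157453498832
-24 127 [600.6 204.5 605.2 207.7 609.9 208.6] 258.46128328657824
```

Emit:
step_arm(
  increments=[
    [0,-0.001,-0.003,0],
    [0,0,-0.006,0],
    [0,0,-0.006,0],
    [0,0,-0.006,0],
    [0,0,0,0],
  ],
)

```text
time_s: 18.35
tcp_pos: [603.8, 202.7, 268.6]
tcp_rot: [-3.139, 0.001, 1.489]
ft_force: [-0.7, -0.3, -0.6]
finger_gap: 9.4
grasp_force: 45.0
```

Emit:
step_arm(
  increments=[
    [0,0,-0.005,0],
    [0,0,-0.005,0],
    [0,0,-0.005,0],
    [0,0,0,0],
    [0,0,0,0],
  ],
)

```text
time_s: 18.85
tcp_pos: [604.3, 202.8, 255.0]
tcp_rot: [-3.141, 0.0, 1.489]
ft_force: [-0.2, 0.4, -1.0]
finger_gap: 9.0
grasp_force: 45.0
```

Emit:
step_arm(
  increments=[
    [0,0,-0.007,0],
    [0,0,-0.007,0],
    [0,0,-0.007,0],
    [0,0,-0.007,0],
    [0,0,0,0],
  ],
)

```text
time_s: 19.35
tcp_pos: [603.8, 202.7, 225.5]
tcp_rot: [-3.139, 0.001, 1.489]
ft_force: [-0.3, -0.9, -1.4]
finger_gap: 9.0
grasp_force: 45.0
```

Emit:
step_arm(
  increments=[
    [0,0,-0.005,0],
    [0,0,-0.005,0],
    [0,0,-0.005,0],
    [0,0,-0.003,0],
    [0,0,0,0],
  ],
)

```text
time_s: 19.85
tcp_pos: [604.1, 202.7, 208.4]
tcp_rot: [-3.141, 0.0, 1.489]
ft_force: [-0.2, 0.4, -1.6]
finger_gap: 9.3
grasp_force: 45.0
```

Tip is in the lower bushing without contact force; go on to TCP z ≈ 176.

Emit:
step_arm(
  increments=[
    [0,0,-0.006,0],
    [0,0,-0.006,0],
    [0,0,-0.006,0],
    [0,0,-0.005,0],
    [0,0,0,0],
  ],
)

```text
time_s: 20.35
tcp_pos: [603.9, 202.7, 184.9]
tcp_rot: [-3.14, 0.001, 1.489]
ft_force: [-1.1, -0.1, -2.0]
finger_gap: 8.9
grasp_force: 45.0
```

Emit:
step_arm(
  increments=[
    [0,0,-0.004,0],
    [0,0,-0.003,0],
    [0,0,-0.001,0],
    [0,0,0,0],
    [0,0,0,0],
  ],
)

```text
time_s: 20.85
tcp_pos: [604.4, 202.8, 178.3]
tcp_rot: [3.141, -0.0, 1.489]
ft_force: [-0.1, -0.5, -0.6]
finger_gap: 9.2
grasp_force: 45.0
```

Emit:
step_arm(
  increments=[
    [0,0,0,0],
    [0,0,0,0],
    [0,0,0,0],
    [0,0,0,0],
    [0,0,0,0],
  ],
)

```text
time_s: 21.35
tcp_pos: [604.3, 202.8, 178.1]
tcp_rot: [3.141, 0.0, 1.489]
ft_force: [0.3, -0.4, -1.1]
finger_gap: 9.1
grasp_force: 45.0
```

```bash
python3 - <<'E'
from h import *
s,p,d,M,i=wrist(); print(s['time_s'],s['tcp_pos'],s['tcp_rot'],s['ft_force'],s['finger_gap'])
W=cloud(d,M,i)
print('collar',ringfit(W,(604.8,202.5),149,157,17), np.median(W[(abs(W[...,2]-153)<4)&(np.hypot(W[...,0]-605,W[...,1]-202.5)<16)][:,2]))
for t in ['needle_bar_ring','needle_bar_tip','lower_bushing','bushing_mid','needle_bar_mid','upper_seat']:
  for c in ['wrist','scene']:
    if c=='scene' and t=='needle_bar_ring': q,dd=read_camera('scene'); save('s8',q[150:250,355:455].repeat(6,0).repeat(6,1))
    print(t,c,[(np.array(x['position']),round(x['p'],2)) for x in place_of(c,t)[:2]])
E
```

```text
21.35 [604.3 202.8 178.1] [3.1 0.  1.5] [ 0.3 -0.4 -1.1] 9.071601564849251
collar (array([605.2, 202.7]), 841, np.float64(0.4686939526971498)) 153.81350807653325
needle_bar_ring wrist []
needle_bar_ring scene []
needle_bar_tip wrist [(array([606.7, 260.6,  -3.1]), 0.69), (array([599.4, 200.2, 136.9]), 0.29)]
needle_bar_tip scene [(array([601. , 203.6, 142.5]), 0.22), (array([ 490.2, -324.3,    0.9]), 0.21)]
lower_bushing wrist [(array([603.2, 200.8,  71.4]), 0.86), (array([602.7, 203.7, 136.3]), 0.69)]
lower_bushing scene [(array([601.7, 206.5,  70. ]), 0.65)]
bushing_mid wrist [(array([602.6, 202.1, 140.5]), 0.81)]
bushing_mid scene []
needle_bar_mid wrist [(array([601.2, 203.1, 136.2]), 0.67)]
needle_bar_mid scene []
upper_seat wrist []
upper_seat scene []
```

View pics/s8.png

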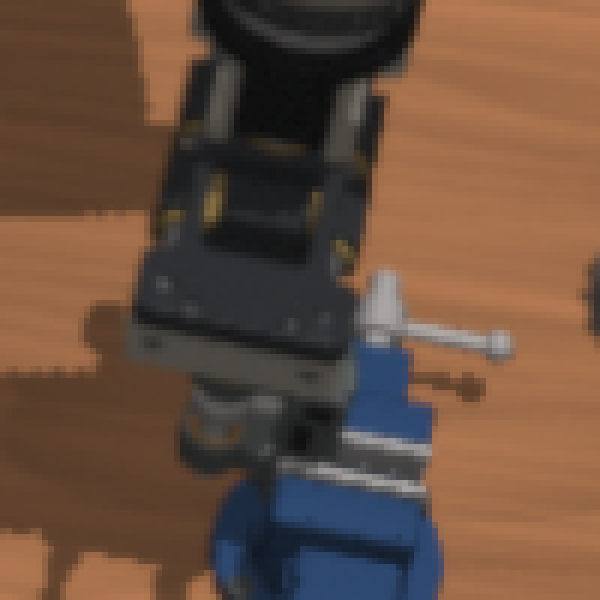

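Emit:
step_arm(
  increments=[
    [0,0,-0.001,0],
    [0,0,-0.001,0],
    [0,0,0,0],
    [0,0,0,0],
    [0,0,0,0],
  ],
)

```text
time_s: 22.55
tcp_pos: [604.4, 202.8, 176.1]
tcp_rot: [3.141, 0.0, 1.489]
ft_force: [-0.4, 0.6, -0.6]
finger_gap: 9.1
grasp_force: 45.0
```

Emit:
step_arm(
  increments=[
    [0,0,0,0],
    [0,0,0,0],
    [0,0,0,0],
    [0,0,0,0],
    [0,0,0,0],
  ],
)

```text
time_s: 23.05
tcp_pos: [604.4, 202.8, 176.1]
tcp_rot: [3.141, -0.0, 1.489]
ft_force: [-0.3, 0.2, -1.2]
finger_gap: 8.9
grasp_force: 45.0
```

```bash
python3 - <<'E'
from h import *
W=np.load('W7.npy'); g=cv2.imread('pics/w7.png',0)[::3,::3]
for r in range(120,145):
    row=W[60+r,220:420]; m=(np.hypot(row[:,0]-604,row[:,1]-203)<8)&(row[:,2]>165)
    if m.any(): print(r,m.sum(),np.median(row[m][:,2])-311.3,np.median(g[r][m]))
s=sensors.observe(); print(s['tcp_pos'],s['ft_force'])
E
```

```text
130 6 -118.30278617133743 59.0
131 8 -114.5808894725362 58.5
132 8 -111.08884655959463 51.5
133 11 -107.03534901359609 40.0
134 11 -104.23586257208086 50.0
135 11 -100.79891895159597 55.0
136 11 -97.85353458862124 57.0
137 11 -93.69096071139188 59.0
138 10 -90.13583783729354 60.0
139 10 -85.81761860674948 60.0
140 10 -83.05582637173478 60.0
141 9 -79.31698919891937 60.0
142 10 -76.37528744425785 60.0
143 10 -73.74004853932897 60.0
144 10 -70.3278236221388 60.0
[604.4 202.8 176.1] [-0.3  0.2 -1.2]
```

```bash
python3 -c "
from bench import arm; print(arm.hand_in())"
```

```text
the job is handed in; nothing more can be done
None
```

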